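Shut the wing valve of a cellar's cooling manifold and cap it

ROBOT

A 7-joint arm with a two-finger parallel gripper is mounted at the origin on the work surface. World frame = base frame: x ahead of the robot, y to its left, z up, the work surface at z = 0. Lengths are in m, angles in degrees, forces in N, time in s.
With the tool pointing down it reaches from about 0.425 to 0.875 m from the base axis. Payload 4.7 kg.
Tool frame: the origin (TCP) lies at the very end of the fingers, on their centre line; the grasp point (between the pads) lies 19 mm behind it; z points along the fingers, y is the line along which they close (so a half turn about z gives the same grasp; the last joint's range is limited). The gripper opens to 87 mm and grips with 3 to 60 N. Pads are 19 mm wide; open, the fingers measure 117 mm over their backs; the gripper's body (75 mm by 190 mm) begins 51 mm behind the grasp point.
Start: joints at [0.808, 18.392, -4.016, 83.108, 1.295, 78.541, -3.26], TCP at [0.65, -0, 0.187] pointing down, gripper open.
Joint ranges: [-163.93, 163.93], [-17.29, 119.83], [-79.2, 71.16], [3.27, 140.29], [-89.18, 269.18], [5.43, 117.66], [-154.24, 154.24]. Speed limits (degrees/s): [147.25, 147.25, 180, 180, 180, 180, 180].

INTERFACE

Orientations are given as [roll, pitch, yaw] about the fixed x, y, z axes, in that order (R = Rz(yaw) Ry(pitch) Rx(roll)).
In Python, from cell import get_obs, read_camera, sign_off, silhouettes gives the robot as it stands.
- The arm moves only by the tool play_rows, never from a script. Its argument "steps" is a list that holds one entry, the list of rows, each a list of 7 numbers: the shift along the tool's x, y, z in m, then the turn, a rotation vector about the tool's x, y, z in rad, then the finger opening in m, from 0 to 0.087. A call has 1 to 12 rows; each row shifts and turns the commanded pose from where the row before left it, along the tool's axes as they then stand; what a row does not reach is not made up. A row lasts 1/10 s, in which the tool goes at most 50 mm and 8.59 degrees, less where a joint would pass 70% of its speed; a pose out of reach is approached as far as the arm can. A call is refused whole if a number of a shift passes 0.05 or a number of a turn 0.15, either way. A call with a gripper value outside its range is refused whole. The fingers move at their own pace and stop on an object; "force" is the grip in N (left out, the last holds). Time passes only in rows, so rows that do not move let the fingers close. It gives the time, the measured TCP pose, the force, the opening and the grip force at its end, in the units of the state.
- get_obs(): the state, without advancing time (a new reading comes with each control period).
- read_camera(name): name is "scene" or "side" or "wrist"; returns a dict with "frame" (400x640x3 uint8, red, green, blue), "intrinsics" (3x3 intrinsics, pixels), "view" (4x4, takes a point from world to camera coordinates). Camera axes: x right, y up, looking along -z (the intrinsics and any distortion apply to the point x, -y, -z); pixel columns grow to the right and rows downward; lengths in m; the calibration is good to about 2 mm. A picture is of the moment at which its call begins. There is no depth.
- sign_off(): hands the job in; it is judged then, once.
Trained networks look in the newest picture that a camera, given by its name, has taken for a name from the list of things; names that differ only in an ending like _2 or _b are one class to them, and where a whole thing is asked for, a point or a joint stands for the part that bears it (a point fixed in the world has none). Each returns a list of dicts, best first, with "p" (0 to 1); they miss things now and then, are a little off and sometimes report something else, mostly with a low value. They report only what shows in the picture. A call takes as long as a camera call. They do not tell look-alikes from the thing itself.
- silhouettes(camera, name): "pixels" (400x640 bool, what is visible of it) and "extent" ([left, top, right, bottom] in pixels, round what is visible of it).
The state is a dict: "time_s": time; "qpos": joint angles; "joint_velocities": joint speeds; "effort": joint torques, N m; "tool_pos": TCP position; "tool_rot": TCP orientation; "force": force on the tool from outside, world axes, zero at the start; "wrist_torque": the same for the moment, N m; "grip_width": finger opening in m; "grasp_force": force on a finger pad.
Only numpy, scipy, OpenCV 4.12 (cv2) and the standard library are available. Lean on these libraries where they do the work, as an engineer would, in place of code of your own. Each camera call takes 0.05 s, during which the arm holds its last target. There are 200 camera calls.

TASK

Close the one wing-handled valve on the cooling manifold: turn it clockwise until you feel it come down on its seat, nip it up snug so that it stays shut, but do not crush its soft washer. Then fit the lockshield cap down over it, straight and fully home on the flange, without ramming it, and let go. The round knobs beside it are set for the other racks, so never touch them, and leave the cheeses and the spanner where they are.

Things in the scene. Friction and masses are not known exactly. Their poses are not given: they have to be found in the camera images.
- wing: Black plastic wing handle to turn, the only bar in the row of five knobs (the others are round). Bar 34 mm long (its x), 12 mm thick (its y), spanning 6 to 30 mm above its origin, edges rounded 3 mm; below it a hub 22 mm across. Origin on the vertical turning axis. Clockwise seen from above (yaw decreasing) closes. Drags with a steady 0.12 Nm all the way and stays where it is left
- wing_grip (a point): on the wing's turning axis at mid height of its bar, 18 mm above its origin; axes as the wing. The seat is met after 0.25 to 1.2 rad of turning, worn differently each time and not to be seen, only felt
- wing_valve: fixed brass valve under the wing; origin on the axis at bench level, outlet pipe along its +x. Hidden in it is a soft washer: where it meets the seat the moment steps up by 0.04 Nm, then rises 3 Nm per rad. Snug (stays shut when let go): risen by 0.12 to 0.3 Nm over what was felt, read the same way, before the seat; 0.4 Nm crushes it. When turning pauses the drag may lean either way
- collar (a point): centre of the valve flange's top face, on the valve's axis, 91 mm above the bench, where the cap's rim has to stand; z up. The flange is 52 mm across; on it is a collar 39 mm across and 10 mm high, its top 4 mm chamfered down to 34 mm; the wing starts at the collar's top
- cap: Loose grey plastic lockshield cap, about 80 g, mouth down on the bench: a round cup 49 mm outside, 42 mm inside, 48 mm high, 44 mm deep inside, with a flat upright grip tab on top, 28 mm long (its x), 12 mm thick (its y). Origin at the centre of its rim, z up. Goes over wing and collar (1.5 mm play all round) and stands on the flange; which way the tab points does not matter
- cap_tab (a point): on the cap's axis, in the tab, 60 mm above the rim (the tab spans 47 to 72 mm); axes as the cap
- manifold: fixed horizontal steel header tube with five valves in a row along its y, 60 mm apart, the middle one at its origin; the wing valve is one of the three inner ones. Origin on the bench under the middle valve. A gauge stands at its +y end, up to 120 mm high
- round_a: round black knob of another valve, 36 mm across, spanning 3 to 30 mm above its origin, so as high as the wing; turns easily; not to be touched
- round_b: as round_a
- round_c: as round_a
- round_d: as round_a
- cheese_1: fresh white cheese, a disc 94 mm across and 55 mm high, on a ripening board 22 mm thick; origin at the centre of its underside
- cheese_2: as cheese_1
- spanner: steel spanner lying loose on the bench; origin at the middle of its underside
Things that resemble listed ones, but are neither listed nor needed, are in the scene too. Several things have the shape of the cap; the one meant has the colours described above.

How it is judged:
By the outcome, as a careful person would: the job done as asked, in the order asked, and still so for the second after the job is handed in, with the robot touching nothing.
It also fails if it takes over 70 s, if anything falls off the work surface, if the arm or the gripper's body presses on something with over 40 N, if the wrist force passes 120 N, or if a joint passes its speed limit or range.

## Working session

There is one attempt and no reset: what is moved stays moved. The work goes in short steps, Python scripts to look and compute and a tool call to move; the robot and the scene stay as the last step left them, time stands still between calls to the robot, and variables do not carry over. Pictures are saved under pics/ and viewed, at most 10 in all, crops included, and the job is handed in when it is done.

Besides the shell and the picture viewer there is one more tool, called after ">>>" in YAML: its name, and indented under it one key for each argument. play_rows: Moves the arm, as the interface text tells. Its arguments: {"type":"object","properties":{"steps":{"type":"array","items":{"type":"array","items":{"type":"array","items":{"type":"number"}}}},"force":{"type":"number"}},"required":["steps"]}

```bash
mkdir -p pics; ls; cat > h.py <<'E'
import numpy as np,cv2
from cell import *
def snap(c,fn=None):
    d=read_camera(c)
    if fn: cv2.imwrite('pics/'+fn,d['frame'][:,:,::-1])
    return d
def ray(d,u,v,z):
    K=d['intrinsics'];V=np.array(d['view']);p=np.linalg.inv(K)@[u,v,1]
    r=V[:3,:3].T@(p*[1,-1,-1]);c=-V[:3,:3].T@V[:3,3]
    return c+r*(z-c[2])/r[2]
def proj(d,P):
    V=np.array(d['view']);q=V[:3,:3]@np.array(P)+V[:3,3];q=np.array(d['intrinsics'])@(q*[1,-1,-1]);return q[:2]/q[2]
E
python3 - <<'E'
from h import *
a=snap('scene');b=snap('side');c=snap('wrist')
print(a['intrinsics'],a['view'],b['view'],c['view'],[k for k in a])
cv2.imwrite('pics/a.png',a['frame'][:,:,::-1]);cv2.imwrite('pics/b.png',b['frame'][:,:,::-1]);cv2.imwrite('pics/c.png',c['frame'][:,:,::-1])
for cam in ['scene','side','wrist']:
  for n in ['wing','cap','round_a','spanner','cheese_1','wing_valve','manifold']:
    for r in silhouettes(cam,n):
      m=r['pixels'];ys,xs=np.nonzero(m);print(cam,n,round(r['p'],2),np.round(r['extent']),xs.mean().round(1),ys.mean().round(1))
print(get_obs())
E
```

```text
pics
[[459.20587182   0.         328.0675511 ]
 [  0.         459.20587182 206.30082521]
 [  0.           0.           1.        ]] [[ 0.7634474   0.64584711 -0.00543805 -0.41775609]
 [-0.37112723  0.44556444  0.81470051  0.10879999]
 [ 0.52859497 -0.61996278  0.57985646 -1.83934285]
 [ 0.          0.          0.          1.        ]] [[-0.97996737 -0.19901527  0.00754151  0.50478007]
 [ 0.15888185 -0.75839289  0.63213668 -0.12850672]
 [-0.12008543  0.62067153  0.7748202  -1.59226717]
 [ 0.          0.          0.          1.        ]] [[ 0.99999495  0.00132805 -0.0028888  -0.6483811 ]
 [-0.00212633  0.95484773 -0.29708802  0.0376954 ]
 [ 0.00236381  0.29709266  0.95484573 -0.3920023 ]
 [ 0.          0.          0.          1.        ]] ['frame', 'intrinsics', 'view']
scene cap 0.84 [249. 269. 270. 293.] 259.0 280.4
scene cap 0.82 [226. 261. 242. 282.] 233.9 270.0
scene cap 0.66 [184. 257. 208. 284.] 196.7 270.6
scene cap 0.65 [208. 243. 226. 264.] 216.8 254.2
scene cap 0.19 [326. 165. 352. 181.] 336.0 172.7
scene round_a 0.7 [323. 215. 335. 225.] 326.3 218.2
scene round_a 0.67 [331.
[... 1723 characters left out ...]
os': array([ 0.8076448 , 18.39102336, -4.01608759, 83.10512537,  1.29437681,
       78.54026267, -3.26039599]), 'joint_velocities': array([-0.02753395, -0.01225433, -0.05505882, -0.11608793, -0.04072557,
        0.01589943, -0.12229915]), 'effort': array([ 4.16022285e-04, -4.91105855e+01, -4.02233675e-01, -3.12771928e+01,
       -6.34025806e-02,  3.37307097e-02,  3.24275902e-05]), 'tool_pos': array([ 6.50050307e-01, -2.34382340e-05,  1.86918022e-01]), 'tool_rot': array([1.79991318e+02, 1.97357331e-03, 9.00005660e+01]), 'force': array([ 0.14994925, -0.44045479,  0.07349706]), 'wrist_torque': array([-0.01449328,  0.01455432,  0.00769309]), 'grasp_force': 0.0, 'grip_width': 0.08691128163406939}
```

```bash
python3 - <<'E'
import cv2,numpy as np
a=cv2.imread('pics/a.png')[130:345,150:420];b=cv2.imread('pics/b.png')[110:360,250:420]
a=cv2.resize(a,None,fx=1.85,fy=1.85,interpolation=2);b=cv2.resize(b,None,fx=1.6,fy=1.6)
o=np.zeros((400,800,3),np.uint8);o[:a.shape[0],:a.shape[1]]=a;o[:b.shape[0],510:510+b.shape[1]]=b;cv2.imwrite('pics/d.png',o)
E
```

```text
(no output)
```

View pics/d.png

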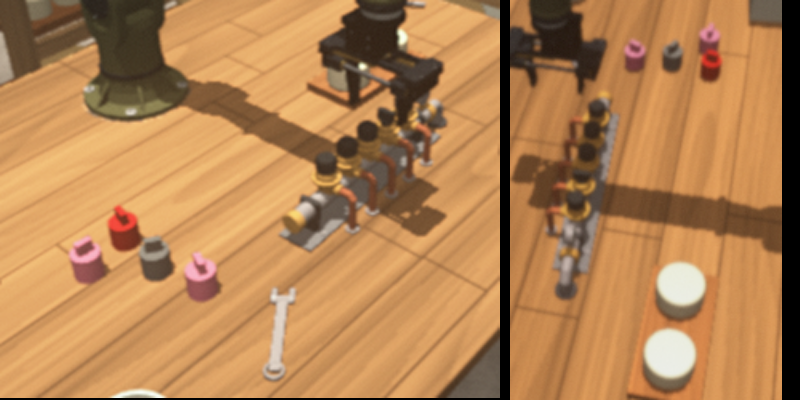

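View pics/c.png

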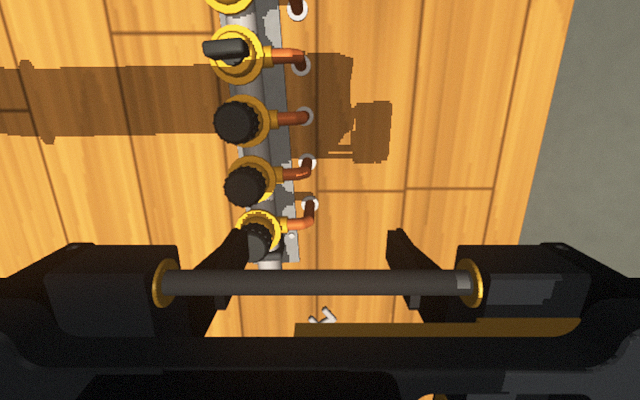

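```bash
python3 - <<'E'
from h import *
a=snap('scene');b=snap('side');c=snap('wrist')
for u,v in [(226,50),(235.2,122.8),(244,186.7)]: print(ray(c,u,v,.121))
A=ray(a,233.9,270,.034);B=ray(b,350.9,145.9,.034);print(A,B)
for d,n in((a,'scene'),(b,'side'),(c,'wrist')):
  r=get_obs()
  print(n,proj(d,[.65,0,.187]))
for r in silhouettes('wrist','wing')[:2]:
  m=r['pixels'].astype(np.uint8);print(r['p'],cv2.minAreaRect(cv2.findNonZero(m)),r['extent'])
for u,v in [(231.,36),(204,60)]:pass
print(get_obs()['time_s'])
E
```

```text
[0.57314579 0.12732379 0.121     ]
[0.57588437 0.06823565 0.121     ]
[0.57934051 0.00869899 0.121     ]
[ 0.46900134 -0.33949438  0.034     ] [ 0.46005737 -0.32077378  0.034     ]
scene [353.70950641 199.70850477]
side [279.94596397 171.37368527]
wrist [317.58162369 221.46383063]
0.94 ((224.58010864257812, 52.52210235595703), (28.013858795166016, 46.82992172241211), 86.98721313476562) [202.6, 39.6, 246.0, 69.1]
1.4
```

>>> play_rows:
  steps:
    - [[0.032,-0.019,0,0,0,0,0.05],[0.032,-0.019,0,0,0,0,0.05],[0.032,-0.019,0,0,0,0,0.05],[0.031,-0.02,0,0,0,0,0.05],[0,0,0,0,0,-0.14,0.05],[0,0,0,0,0,-0.14,0.05],[0,0,0,0,0,-0.14,0.05],[0,0,0,0,0,-0.14,0.05],[0,0,0,0,0,-0.14,0.05],[0,0,0,0,0,-0.14,0.05],[0,0,0,0,0,-0.14,0.05],[0,0,0,0,0,-0.14,0.05]]

```text
time_s: 2.6
tool_pos: [0.573, 0.127, 0.187]
tool_rot: [180.0, 0.0, 154.5]
force: [-0.6, -0.2, 0.5]
grip_width: 0.0496
grasp_force: 0.0
```

>>> play_rows:
  steps:
    - [[0,0,0,0,0,-0.15,0.05],[0,0,0,0,0,-0.15,0.05],[0,0,0,0,0,-0.151,0.05]]

```text
out of range
```

>>> play_rows:
  steps:
    - [[0,0,0,0,0,-0.15,0.05],[0,0,0,0,0,-0.15,0.05],[0,0,0,0,0,-0.15,0.05],[0,0,0,0,0,0,0.05]]

```text
time_s: 3.0
tool_pos: [0.573, 0.1269, 0.1869]
tool_rot: [180.0, 0.0, 180.0]
force: [0.7, -0.6, -0.1]
grip_width: 0.0501
grasp_force: 0.0
```

```bash
python3 - <<'E'
from h import *
c=snap('wrist','e.png');o=get_obs();print(o['tool_pos'],o['tool_rot'],o['qpos'],o['wrist_torque'],o['time_s'])
for n in ['wing','round_a']:
 for r in silhouettes('wrist',n)[:5]:
  m=r['pixels'].astype(np.uint8);q=cv2.minAreaRect(cv2.findNonZero(m));print(n,r['p'],q,np.round(r['extent']))
  print([ray(c,*p,.131)[:2].round(4) for p in cv2.boxPoints(q)], ray(c,*q[0],.125))
E
```

```text
[0.57304168 0.12692632 0.18693669] [1.79995553e+02 8.18591483e-03 1.79765207e+02] [ -0.63245924  11.52399733 -16.61870999  92.02615375   3.36078905
  76.93169993  72.07087431] [ 0.0995634  -0.06118928  0.01500104] 3.05
wing 0.82 ((318.0, 196.5), (37.0, 20.0), 90.0) [308. 180. 329. 215.]
[array([0.5519, 0.1182]), array([0.5519, 0.1366]), array([0.5881, 0.137 ]), array([0.5881, 0.1179])] [0.57153585 0.12746341 0.125     ]
round_a 0.93 ((197.19229125976562, 201.53846740722656), (39.93841552734375, 44.09866714477539), 56.3099365234375) [177. 183. 219. 222.]
[array([ 0.5704, -0.013 ]), array([0.547, 0.024]), array([0.579 , 0.0412]), array([0.6042, 0.0033])] [0.57668737 0.0113253  0.125     ]
round_a 0.91 ((257.4999694824219, 198.5), (39.10636520385742, 41.87986755371094), 33.6900634765625) [239. 181. 278. 221.]
[array([0.5782, 0.0441]), array([0.5447, 0.0682]), array([0.5652, 0.0971]), array([0.6003, 0.0735])] [0.57358215 0.06948768 0.125     ]
round_a 0.84 ((379.9999694824219, 192.49998474121094), (41.325164794921875, 39.38371276855469), 56.3099365234375) [360. 170. 402. 215.]
[array([0.5597, 0.159 ]), array([0.5393, 0.1878]), array([0.5718, 0.2116]), array([0.5939, 0.1823])] [0.56750636 0.18649861 0.125     ]
round_a 0.71 ((137.30001831054688, 204.59999084472656), (39.80200958251953, 47.404640197753906), 63.43495178222656) [114. 182. 161. 224.]
[array([ 0.5707, -0.0696]), array([ 0.5503, -0.0265]), array([ 0.585 , -0.0156]), array([ 0.607 , -0.0602])] [ 0.57983591 -0.04681697  0.125     ]
```

View pics/e.png

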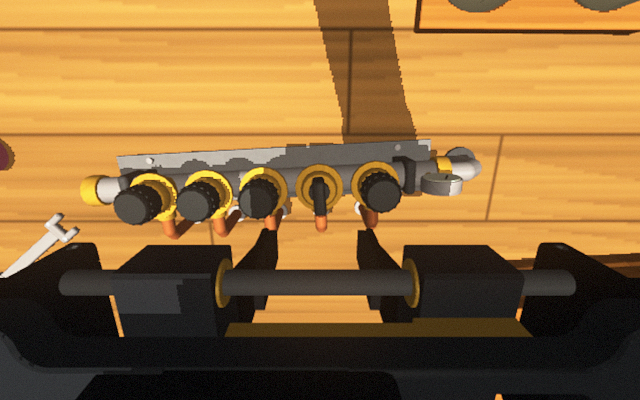

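```bash
python3 - <<'E'
from h import *
c=snap('wrist')
for n in ['round_a','wing']:
 for r in silhouettes('wrist',n)[:4]:
  m=r['pixels'];ys,xs=np.nonzero(m);print(n,r['p'],ray(c,xs.mean(),ys.mean(),.118).round(4))
  if n=='wing':
   for v in range(ys.min(),ys.max()+1,2):
    x=np.nonzero(m[v])[0];g=np.nonzero(c['frame'][v,300:340].max(1)<90)[0]+300;print(v,x.min(),x.max(),g.min() if len(g) else 0,g.max() if len(g) else 0)
   break
im=cv2.resize(c['frame'][165:240,280:360,::-1],None,fx=7,fy=7,interpolation=2);cv2.imwrite('pics/f.png',im)
E
```

```text
round_a 0.8 [ 0.5823 -0.052   0.118 ]
round_a 0.67 [0.5695 0.1882 0.118 ]
round_a 0.63 [0.5791 0.008  0.118 ]
wing 0.8 [0.5726 0.128  0.118 ]
177 316 320 315 321
179 313 322 313 323
181 312 323 312 323
183 312 324 312 324
185 311 326 311 327
187 310 327 310 328
189 309 328 310 328
191 309 328 309 329
193 308 328 309 328
195 309 327 309 328
197 310 327 311 327
199 311 326 312 326
201 313 325 314 325
203 313 325 314 325
205 313 325 314 325
207 314 325 314 325
209 314 325 314 325
211 314 325 315 326
213 314 325 316 326
215 316 323 316 318
```

View pics/f.png

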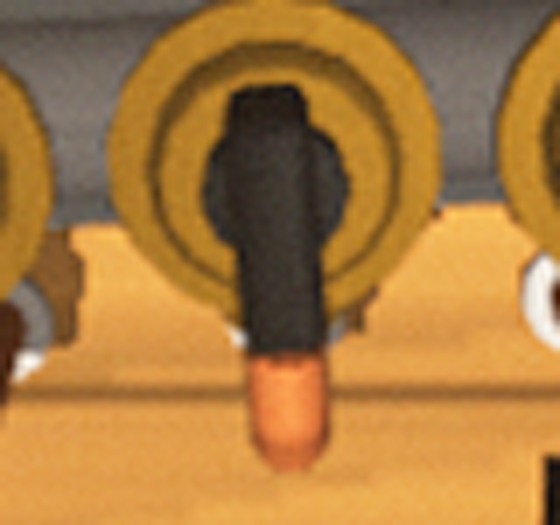

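>>> play_rows:
  steps:
    - [[0.001,0.001,0,0,0,-0.06,0.03],[0,0,0.02,0,0,0,0.03],[0,0,0.02,0,0,0,0.03],[0,0,0,0,0,0,0.03]]

```text
time_s: 3.7
tool_pos: [0.5699, 0.1274, 0.144]
tool_rot: [-179.9, -0.3, -176.7]
force: [0.5, 0.5, -0.3]
grip_width: 0.0318
grasp_force: 0.0
```

```bash
python3 - <<'E'
from h import *
c=snap('wrist');o=get_obs();print(o['tool_pos'],o['tool_rot'],o['grip_width'],o['time_s'])
print(ray(c,320,210,.131),proj(c,[.572,.128,.131]),proj(c,o['tool_pos']))
cv2.imwrite('pics/g.png',cv2.resize(c['frame'][130:300,200:430,::-1],None,fx=3,fy=3))
E
```

```text
[0.57097942 0.12768347 0.1457643 ] [-1.79972823e+02 -1.58973048e-01 -1.76647027e+02] 0.03105996754247125 3.75
[0.56411245 0.12900001 0.131     ] [318.12358989 219.25111235] [317.85705342 225.26484503]
```

View pics/g.png

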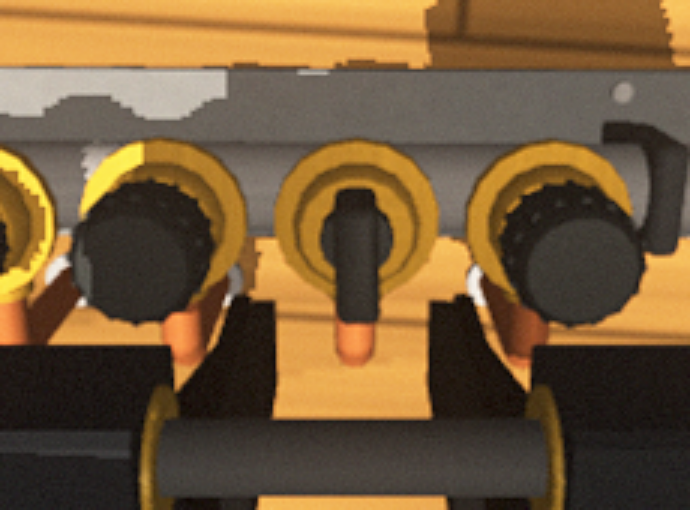

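>>> play_rows:
  steps:
    - [[0,0,0.012,0,0,0,0.03],[0,0,0.012,0,0,0,0.03],[0,0,0.01,0,0,0,0.03],[0,0,0.004,0,0,0,0.03],[0,0,0,0,0,0,0.03]]

```text
time_s: 4.25
tool_pos: [0.5714, 0.1278, 0.1079]
tool_rot: [-180.0, -0.1, -176.6]
force: [0.5, -0.1, 0.3]
grip_width: 0.0302
grasp_force: 0.0
```

>>> play_rows:
  steps:
    - [[0,0,0,0,0,0,0.004],[0,0,0,0,0,0,0.004],[0,0,0,0,0,0,0.004],[0,0,0,0,0,0,0.004]]
  force: 25

```text
time_s: 4.65
tool_pos: [0.5723, 0.128, 0.1092]
tool_rot: [180.0, 0.0, -176.6]
force: [0.0, 0.1, -0.0]
grip_width: 0.0077
grasp_force: 0.0
```

```bash
cat > t.py <<'E'
from h import *
o=get_obs();print(o['time_s'],o['tool_pos'].round(4),o['tool_rot'].round(2),'F',o['force'].round(1),'T',o['wrist_torque'].round(3),o['grip_width'].round(4),o['grasp_force'],'eff7',o['effort'][6].round(3))
E
python3 t.py
```

```text
Traceback (most recent call last):
  File "t.py", line 2, in <module>
    o=get_obs();print(o['time_s'],o['tool_pos'].round(4),o['tool_rot'].round(2),'F',o['force'].round(1),'T',o['wrist_torque'].round(3),o['grip_width'].round(4),o['grasp_force'],'eff7',o['effort'][6].round(3))
                                                                                                                                       ^^^^^^^^^^^^^^^^^^^^^
AttributeError: 'float' object has no attribute 'round'
```

```bash
sed -i "s/o\['grip_width'\].round(4)/round(o['grip_width'],4)/" t.py; python3 t.py; python3 - <<'E'
from h import *
c=snap('wrist');s=snap('side')
A=cv2.resize(c['frame'][130:300,200:430,::-1],(460,340));B=cv2.resize(s['frame'][150:250,250:340,::-1],(306,340),interpolation=2)
cv2.imwrite('pics/i.png',np.hstack([A,B]))
E
```

```text
4.65 [0.5723 0.128  0.1092] [ 1.8000e+02  4.0000e-02 -1.7661e+02] F [ 0.   0.1 -0. ] T [ 0.141 -0.04   0.024] 0.0077 0.0 eff7 -0.0
```

View pics/i.png

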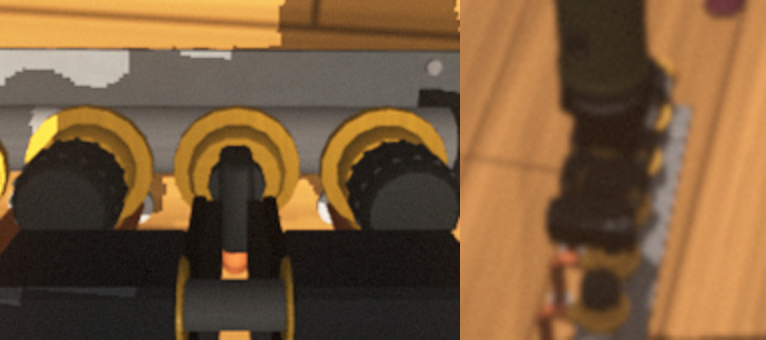

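>>> play_rows:
  steps:
    - [[0,0,0,0,0,0,0.004],[0,0,0,0,0,0,0.004]]

```text
time_s: 4.95
tool_pos: [0.572, 0.128, 0.1089]
tool_rot: [-180.0, 0.0, -176.6]
force: [0.3, 0.6, -0.6]
grip_width: 0.0043
grasp_force: 0.0
```

```bash
python3 t.py; python3 - <<'E'
from h import *
c=snap('wrist','j.png');o=get_obs();p=o['tool_pos'];V=c['view'];print(c['intrinsics'][0],-V[:3,:3].T@V[:3,3])
for w in (.004,.0077,.012):
  for dz in (0,.019,.03): print(w,dz,[proj(c,p+[0,s*w/2,dz]).round(1) for s in(-1,1)])
for z in (.131,.121):
  print(z,[proj(c,[.572+d,.128+e,z]).round(1) for d in(-.017,.017) for e in (-.006,.006)])
S=[r for r in silhouettes('wrist','round_a')]
for r in S: print(r['p'],np.round(r['extent'],1))
E
```

```text
4.95 [0.572  0.128  0.1089] [-1.800e+02  1.000e-02 -1.766e+02] F [ 0.3  0.6 -0.6] T [ 0.082 -0.008  0.012] 0.0043 0.0 eff7 -0.0
[284.4419773    0.         316.91352809] [0.4896735  0.12239563 0.30665775]
0.004 0 [array([314.9, 222.9]), array([320.2, 223.2])]
0.004 0.019 [array([314.7, 233.6]), array([320.5, 233.9])]
0.004 0.03 [array([314.6, 240.8]), array([320.7, 241.1])]
0.0077 0 [array([312.4, 222.8]), array([322.7, 223.3])]
0.0077 0.019 [array([312. , 233.5]), array([323.2, 234.1])]
0.0077 0.03 [array([311.7, 240.6]), array([323.6, 241.3])]
0.012 0 [array([309.6, 222.6]), array([325.5, 223.5])]
0.012 0.019 [array([308.9, 233.3]), array([326.3, 234.2])]
0.012 0.03 [array([308.4, 240.4]), array([326.9, 241.4])]
0.131 [array([310.2, 211.6]), array([328.4, 212.6]), array([307.5, 257.6]), array([324.8, 258.5])]
0.121 [array([310.5, 206.6]), array([327.8, 207.5]), array([308. , 250.6]), array([324.5, 251.5])]
0.84 [207.9 200.  263.6 245.5]
0.69 [ 31.1 196.7 105.7 252.4]
0.65 [375.8 200.  431.7 249.9]
0.59 [116.4 204.1 183.2 255.4]
```

```bash
python3 -c "
import cv2
a=cv2.imread('pics/j.png');cv2.imwrite('pics/k.png',cv2.resize(a[170:290,250:390],None,fx=5,fy=5,interpolation=2))"
```

```text
(no output)
```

View pics/k.png

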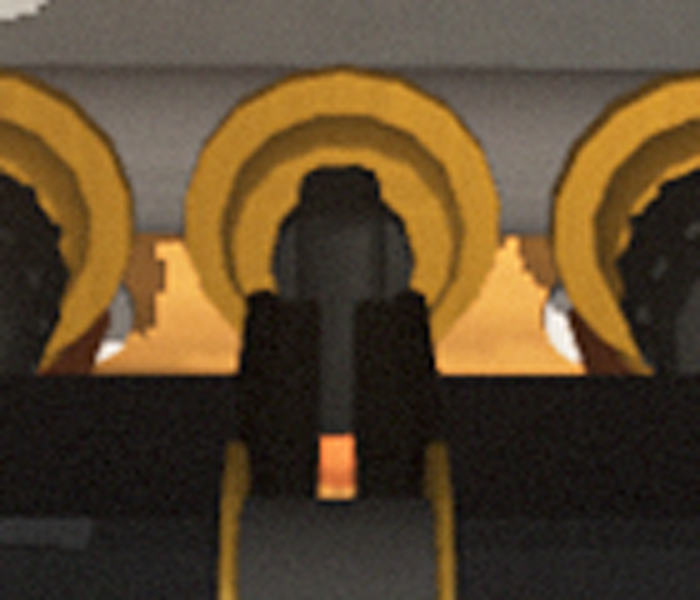

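```bash
python3 - <<'E'
from h import *
from scipy.optimize import least_squares
d=read_camera('wrist');V1=np.array(d['view']);o=get_obs()
print('depths',[(z,(-(V1[:3,:3]@[.572,.128,z]+V1[:3,3])[2]).round(4)) for z in(.091,.109,.131,.145)])
# earlier view at e: tool frame fixed transform
from scipy.spatial.transform import Rotation as R
def T(p,r):
  M=np.eye(4);M[:3,:3]=R.from_euler('xyz',r,degrees=True).as_matrix();M[:3,3]=p;return M
C=V1@T(o['tool_pos'],o['tool_rot'])
V0=C@np.linalg.inv(T([.57304,.12693,.18694],[180,0,179.77]))
d0=dict(view=V0,intrinsics=d['intrinsics'])
for a,b in [((318.3,177.6),(318,203.4)),((319.4,178+0),(318,203.4))]:
  s=least_squares(lambda P:np.r_[proj(d0,P)-a,proj(d,P)-b],[.57,.128,.12]);print(s.x,s.cost)
print('TCP in cam',C[:3,3],'tip edge',[proj(d,T(o['tool_pos'],o['tool_rot'])[:3]@np.array([x,.003,z,1])) for x in(-.01,.01) for z in (0,-.019,-.035)])
E
```

```text
depths [(0.091, np.float64(0.2304)), (0.109, np.float64(0.2132)), (0.131, np.float64(0.1922)), (0.145, np.float64(0.1788))]
[0.55803198 0.1276364  0.10410254] 0.08198135775273606
[0.56029378 0.12817214 0.09713513] 0.7063385805651554
TCP in cam [ 0.00046481 -0.02020618 -0.21333182] tip edge [array([321.45236751, 235.25920317]), array([321.88370037, 246.92619883]), array([322.31332388, 258.54695853]), array([321.61632624, 210.5347866 ]), array([322.07643726, 220.2274915 ]), array([322.53709737, 229.93176372])]
```

```bash
python3 - <<'E'
from h import *
for cam,fn in(('side','b.png'),('scene','a.png')):
  d=read_camera(cam);im=cv2.imread('pics/'+fn)
  for x in(.599,.701):
    print(cam,x,[(round(z,3),int(im[int(round(q[1])),int(round(q[0]))].max())) for z in np.arange(.165,.26,.008) for q in [proj(d,[x,0,z])]])
E
```

```text
side 0.599 [(np.float64(0.165), 168), (np.float64(0.173), 166), (np.float64(0.181), 160), (np.float64(0.189), 151), (np.float64(0.197), 152), (np.float64(0.205), 148), (np.float64(0.213), 119), (np.float64(0.221), 108), (np.float64(0.229), 86), (np.float64(0.237), 66), (np.float64(0.245), 70), (np.float64(0.253), 58)]
side 0.701 [(np.float64(0.165), 192), (np.float64(0.173), 188), (np.float64(0.181), 181), (np.float64(0.189), 178), (np.float64(0.197), 166), (np.float64(0.205), 154), (np.float64(0.213), 87), (np.float64(0.221), 61), (np.float64(0.229), 52), (np.float64(0.237), 50), (np.float64(0.245), 44), (np.float64(0.253), 45)]
scene 0.599 [(np.float64(0.165), 221), (np.float64(0.173), 227), (np.float64(0.181), 215), (np.float64(0.189), 219), (np.float64(0.197), 217), (np.float64(0.205), 155), (np.float64(0.213), 85), (np.float64(0.221), 55), (np.float64(0.229), 57), (np.float64(0.237), 57), (np.float64(0.245), 58), (np.float64(0.253), 57)]
scene 0.701 [(np.float64(0.165), 95), (np.float64(0.173), 97), (np.float64(0.181), 98), (np.float64(0.189), 158), (np.float64(0.197), 131), (np.float64(0.205), 120), (np.float64(0.213), 109), (np.float64(0.221), 70), (np.float64(0.229), 53), (np.float64(0.237), 52), (np.float64(0.245), 54), (np.float64(0.253), 53)]
```

>>> play_rows:
  steps:
    - [[0,0,0,0,0,0,0.03],[0,0,0,0,0,0,0.03],[0,0,0,0,0,0,0.03],[0,0,0,0,0,0,0.03],[0,0,0,0,0,0,0.03],[0,0,0.004,0,0,0,0.03],[0,0,0.003,0,0,0,0.03],[0,0,0.002,0,0,0,0.03],[0,0,0.001,0,0,0,0.03],[0,0,0,0,0,0,0.03]]

```text
time_s: 6.2
tool_pos: [0.5719, 0.1279, 0.0986]
tool_rot: [-180.0, -0.0, -176.6]
force: [0.2, -0.8, 0.8]
grip_width: 0.0299
grasp_force: 0.0
```

>>> play_rows:
  steps:
    - [[0,0,0.003,0,0,0,0.03],[0,0,0.003,0,0,0,0.03],[0,0,0.002,0,0,0,0.03],[0,0,0.002,0,0,0,0.03],[0,0,0.001,0,0,0,0.03],[0,0,0,0,0,0,0.03]]

```text
time_s: 6.8
tool_pos: [0.5719, 0.128, 0.0877]
tool_rot: [-180.0, -0.0, -176.6]
force: [-0.6, 0.1, 0.1]
grip_width: 0.03
grasp_force: 0.0
```

>>> play_rows:
  steps:
    - [[0,0,0,0,0,0,0.008],[0,0,0,0,0,0,0.008],[0,0,0,0,0,0,0.008],[0,0,0,0,0,0,0.008],[0,0,0,0,0,0,0.008]]

```text
time_s: 7.3
tool_pos: [0.5721, 0.1288, 0.088]
tool_rot: [180.0, 0.0, -176.6]
force: [-0.5, 1.8, 0.5]
grip_width: 0.0118
grasp_force: 24.9
```

```bash
python3 t.py
```

```text
7.3 [0.5721 0.1288 0.088 ] [ 1.7995e+02  3.0000e-02 -1.7657e+02] F [-0.5  1.8  0.5] T [ 0.569 -0.042  0.09 ] 0.0118 24.902081787586212 eff7 -0.061
```

>>> play_rows:
  steps:
    - [[0,0.0008,0,0,0,0,0.008],[0,0,0,0,0,0.02,0.008],[0,0,0,0,0,0.02,0.008],[0,0,0,0,0,0.02,0.008],[0,0,0,0,0,0.02,0.008],[0,0,0,0,0,0.02,0.008]]
  force: 30

```text
time_s: 7.9
tool_pos: [0.5721, 0.1289, 0.088]
tool_rot: [180.0, 0.0, 177.6]
force: [-0.7, 1.2, 0.3]
grip_width: 0.0114
grasp_force: 29.9
```

```bash
python3 t.py
```

```text
7.9 [0.5721 0.1289 0.088 ] [1.7999e+02 2.0000e-02 1.7757e+02] F [-0.7  1.2  0.3] T [ 0.416 -0.038  0.117] 0.0114 29.90549236536026 eff7 0.08
```

>>> play_rows:
  steps:
    - [[0,0,0,0,0,0.02,0.008],[0,0,0,0,0,0.02,0.008],[0,0,0,0,0,0.02,0.008],[0,0,0,0,0,0.02,0.008],[0,0,0,0,0,0.02,0.008],[0,0,0,0,0,0.02,0.008]]

```text
time_s: 8.5
tool_pos: [0.5721, 0.129, 0.088]
tool_rot: [180.0, 0.0, 170.7]
force: [0.7, 1.6, 2.5]
grip_width: 0.0113
grasp_force: 29.9
```

```bash
python3 t.py
```

```text
8.5 [0.5721 0.129  0.088 ] [1.7998e+02 2.0000e-02 1.7070e+02] F [0.7 1.6 2.5] T [ 0.585 -0.047  0.173] 0.0113 29.90595281124115 eff7 0.079
```

>>> play_rows:
  steps:
    - [[0,0,0,0,0,0.02,0.008],[0,0,0,0,0,0.02,0.008],[0,0,0,0,0,0.02,0.008]]

```text
time_s: 8.8
tool_pos: [0.5721, 0.1291, 0.088]
tool_rot: [180.0, 0.0, 167.3]
force: [0.2, 3.7, 1.5]
grip_width: 0.0117
grasp_force: 29.9
```

```bash
python3 t.py
```

```text
8.8 [0.5721 0.1291 0.088 ] [1.7998e+02 2.0000e-02 1.6726e+02] F [0.2 3.7 1.5] T [ 0.71  -0.098  0.121] 0.0117 29.906190633773804 eff7 0.078
```

>>> play_rows:
  steps:
    - [[0,0.0004,0,0,0,0.02,0.008],[0,0,0,0,0,0.02,0.008],[0,0,0,0,0,0.02,0.008]]

```text
time_s: 9.1
tool_pos: [0.5721, 0.1292, 0.088]
tool_rot: [180.0, 0.0, 163.8]
force: [-0.6, 1.5, 3.0]
grip_width: 0.0119
grasp_force: 29.9
```

```bash
python3 t.py
```

```text
9.1 [0.5721 0.1292 0.088 ] [1.8000e+02 1.0000e-02 1.6382e+02] F [-0.6  1.5  3. ] T [ 0.559 -0.032  0.114] 0.0119 29.90646868944168 eff7 0.079
```

>>> play_rows:
  steps:
    - [[0,0,0,0,0,0.02,0.008],[0,0,0,0,0,0.02,0.008],[0,0,0,0,0,0.02,0.008]]

```text
time_s: 9.4
tool_pos: [0.5721, 0.1292, 0.0879]
tool_rot: [180.0, 0.0, 160.4]
force: [-0.2, 2.2, 3.7]
grip_width: 0.0117
grasp_force: 29.9
```

```bash
python3 t.py
```

```text
9.4 [0.5721 0.1292 0.0879] [1.8000e+02 1.0000e-02 1.6038e+02] F [-0.2  2.2  3.7] T [0.567 0.018 0.115] 0.0117 29.906727075576782 eff7 0.079
```

>>> play_rows:
  steps:
    - [[0,0,0,0,0,0.02,0.008],[0,0,0,0,0,0.02,0.008],[0,0,0,0,0,0.02,0.008]]

```text
time_s: 9.7
tool_pos: [0.5721, 0.1292, 0.088]
tool_rot: [180.0, 0.0, 156.9]
force: [-0.5, 2.4, 3.0]
grip_width: 0.0116
grasp_force: 29.9
```

```bash
python3 t.py
```

```text
9.7 [0.5721 0.1292 0.088 ] [1.7999e+02 1.0000e-02 1.5694e+02] F [-0.5  2.4  3. ] T [ 0.643 -0.001  0.057] 0.0116 29.906787872314453 eff7 0.079
```

>>> play_rows:
  steps:
    - [[0,0,0,0,0,0.02,0.008],[0,0,0,0,0,0.02,0.008],[0,0,0,0,0,0.02,0.008]]

```text
time_s: 10.0
tool_pos: [0.5722, 0.1294, 0.088]
tool_rot: [180.0, 0.0, 153.5]
force: [0.4, 2.7, 3.8]
grip_width: 0.0113
grasp_force: 29.9
```

```bash
python3 t.py
```

```text
10.0 [0.5722 0.1294 0.088 ] [1.7998e+02 2.0000e-02 1.5351e+02] F [0.4 2.7 3.8] T [ 0.722 -0.093  0.097] 0.0113 29.91158813238144 eff7 0.062
```

>>> play_rows:
  steps:
    - [[0,0,0,0,0,0.02,0.008],[0,0,0,0,0,0.02,0.008],[0,0,0,0,0,0.02,0.008]]

```text
time_s: 10.3
tool_pos: [0.5722, 0.1294, 0.0879]
tool_rot: [180.0, 0.0, 150.1]
force: [0.8, 3.6, 4.1]
grip_width: 0.0115
grasp_force: 29.9
```

```bash
python3 t.py
```

```text
10.3 [0.5722 0.1294 0.0879] [1.7998e+02 1.0000e-02 1.5008e+02] F [0.8 3.6 4.1] T [ 0.77  -0.155  0.182] 0.0115 29.94493067264557 eff7 -0.005
```

>>> play_rows:
  steps:
    - [[0,0,0,0,0,0.02,0.008],[0,0,0,0,0,0.02,0.008]]

```text
time_s: 10.5
tool_pos: [0.5723, 0.1294, 0.088]
tool_rot: [180.0, 0.0, 147.8]
force: [0.6, 3.6, 4.0]
grip_width: 0.0112
grasp_force: 30.0
```

```bash
python3 t.py
```

```text
10.5 [0.5723 0.1294 0.088 ] [1.7997e+02 2.0000e-02 1.4779e+02] F [0.6 3.6 4. ] T [ 0.844 -0.194  0.198] 0.0112 29.986027479171753 eff7 -0.051
```

>>> play_rows:
  steps:
    - [[0,0,0,0,0,0.01,0.008]]

```text
time_s: 10.6
tool_pos: [0.5722, 0.1294, 0.088]
tool_rot: [180.0, 0.0, 147.2]
force: [0.7, 3.3, 3.2]
grip_width: 0.0115
grasp_force: 30.0
```

```bash
python3 t.py
```

```text
10.6 [0.5722 0.1294 0.088 ] [1.7997e+02 2.0000e-02 1.4724e+02] F [0.7 3.3 3.2] T [ 0.827 -0.195  0.256] 0.0115 29.996268153190613 eff7 -0.231
```

>>> play_rows:
  steps:
    - [[0,0,0,0,0,0.01,0.008]]

```text
time_s: 10.7
tool_pos: [0.5723, 0.1294, 0.088]
tool_rot: [180.0, 0.0, 146.7]
force: [0.3, 3.3, 4.2]
grip_width: 0.0116
grasp_force: 30.0
```

```bash
python3 t.py
```

```text
10.7 [0.5723 0.1294 0.088 ] [1.7997e+02 2.0000e-02 1.4669e+02] F [0.3 3.3 4.2] T [ 0.955 -0.249  0.213] 0.0116 30.010714530944824 eff7 -0.181
```

>>> play_rows:
  steps:
    - [[0,0,0,0,0,0.01,0.008]]

```text
time_s: 10.8
tool_pos: [0.5722, 0.1295, 0.088]
tool_rot: [180.0, 0.0, 146.1]
force: [1.1, 3.2, 4.4]
grip_width: 0.0114
grasp_force: 30.0
```

```bash
python3 t.py
```

```text
10.8 [0.5722 0.1295 0.088 ] [1.7997e+02 1.0000e-02 1.4612e+02] F [1.1 3.2 4.4] T [ 0.908 -0.326  0.28 ] 0.0114 30.027360320091248 eff7 -0.186
```

>>> play_rows:
  steps:
    - [[0,0,0,0,0,0.01,0.008]]

```text
time_s: 10.9
tool_pos: [0.5723, 0.1294, 0.088]
tool_rot: [180.0, 0.0, 145.5]
force: [0.9, 4.4, 4.2]
grip_width: 0.0117
grasp_force: 30.0
```

```bash
python3 t.py
```

```text
10.9 [0.5723 0.1294 0.088 ] [1.7997e+02 2.0000e-02 1.4555e+02] F [0.9 4.4 4.2] T [ 1.036 -0.352  0.318] 0.0117 30.04581570625305 eff7 -0.198
```

>>> play_rows:
  steps:
    - [[0,0,0,0,0,0.01,0.008]]

```text
time_s: 11.0
tool_pos: [0.5723, 0.1295, 0.088]
tool_rot: [180.0, 0.0, 145.0]
force: [1.0, 4.0, 2.9]
grip_width: 0.0114
grasp_force: 30.1
```

```bash
python3 t.py
```

```text
11.0 [0.5723 0.1295 0.088 ] [1.7997e+02 2.0000e-02 1.4497e+02] F [1.  4.  2.9] T [ 1.01  -0.353  0.307] 0.0114 30.066187977790833 eff7 -0.21
```

>>> play_rows:
  steps:
    - [[0,0,0,0,0,0,0.03],[0,0,0,0,0,0,0.03],[0,0,0,0,0,0,0.03],[0,0,0,0,0,0,0.03],[0,0,-0.01,0,0,0,0.03],[0,0,-0.025,0,0,0,0.03],[0,0,-0.04,0,0,0,0.03],[0,0,-0.04,0,0,0,0.03],[0,0,0,0,0,0,0.03]]

```text
time_s: 11.9
tool_pos: [0.5757, 0.13, 0.2104]
tool_rot: [179.5, 0.5, 145.0]
force: [0.9, 0.6, 0.4]
grip_width: 0.03
grasp_force: 0.0
```

```bash
python3 t.py; python3 - <<'E'
from h import *
c=snap('wrist')
cv2.imwrite('pics/w1.png',c['frame'][:,:,::-1])
for r in silhouettes('wrist','wing')[:1]:
  m=r['pixels'];ys,xs=np.nonzero(m);print(r['p'],ray(c,xs.mean(),ys.mean(),.118))
for r in silhouettes('wrist','round_a')[:4]:
  m=r['pixels'];ys,xs=np.nonzero(m);print(r['p'],ray(c,xs.mean(),ys.mean(),.118))
E
```

```text
11.9 [0.5757 0.13   0.2104] [179.52   0.46 144.99] F [0.9 0.6 0.4] T [ 0.098 -0.071 -0.029] 0.03 0.0 eff7 0.027
0.82 [0.57264374 0.12790625 0.118     ]
0.59 [0.57486979 0.06777485 0.118     ]
0.58 [0.56941891 0.18781742 0.118     ]
```

>>> play_rows:
  steps:
    - [[-0.0148,-0.0364,0,0,0,0,0.05],[-0.0148,-0.0364,0,0,0,0,0.05],[-0.0148,-0.0364,0,0,0,0,0.05],[-0.0148,-0.0364,0,0,0,0,0.05],[-0.0148,-0.0364,0,0,0,0,0.05],[-0.0148,-0.0364,0,0,0,0,0.05],[-0.0148,-0.0364,0,0,0,0,0.05],[-0.0148,-0.0364,0,0,0,0,0.05],[-0.0148,-0.0364,0,0,0,0,0.05],[-0.0148,-0.0364,0,0,0,0,0.05],[-0.0148,-0.0364,0,0,0,0,0.05],[-0.0148,-0.0364,0,0,0,0,0.05]]

```text
time_s: 13.25
tool_pos: [0.4654, -0.3314, 0.2011]
tool_rot: [-180.0, -0.2, 145.0]
force: [0.1, -0.2, -0.8]
grip_width: 0.0499
grasp_force: 0.0
```

>>> play_rows:
  steps:
    - [[0,0,0,0,0,0,0.05],[0,0,0,0,0,0,0.05]]

```text
time_s: 13.45
tool_pos: [0.4656, -0.3308, 0.2011]
tool_rot: [-180.0, -0.2, 144.9]
force: [-0.4, 0.3, -0.4]
grip_width: 0.0501
grasp_force: 0.0
```

```bash
python3 t.py; python3 - <<'E'
from h import *
c=snap('wrist','m.png')
for r in silhouettes('wrist','cap')[:6]:
  m=r['pixels'];ys,xs=np.nonzero(m);print(r['p'],np.round(r['extent']),c['frame'][m].mean(0).round(),ray(c,xs.mean(),ys.mean(),.04))
E
```

```text
13.45 [ 0.4656 -0.3308  0.2011] [-180.     -0.2   144.86] F [-0.4  0.3 -0.4] T [ 0.088 -0.098  0.007] 0.0501 0.0 eff7 0.038
0.94 [252.  80. 299. 126.] [229.  58.  42.] [ 0.36403333 -0.32135079  0.04      ]
0.75 [209. 134. 252. 174.] [212. 154. 169.] [ 0.37928754 -0.40536494  0.04      ]
0.71 [292. 149. 331. 192.] [94. 85. 73.] [ 0.4577653  -0.33326095  0.04      ]
0.71 [340. 194. 380. 237.] [195. 134. 148.] [ 0.54265645 -0.31490486  0.04      ]
```

View pics/m.png

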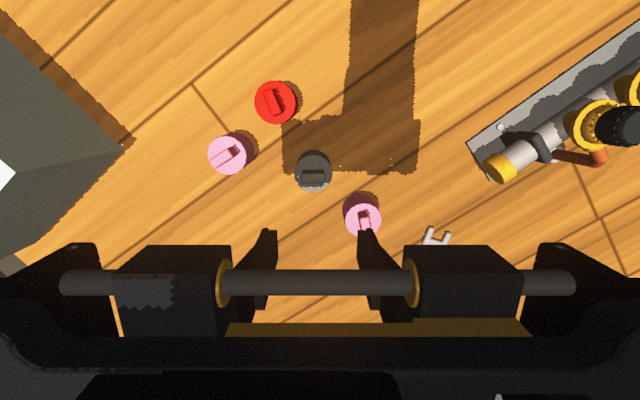

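```bash
python3 -c "
import cv2
a=cv2.imread('pics/m.png');cv2.imwrite('pics/n.png',cv2.resize(a[140:205,275:350],None,fx=8,fy=8,interpolation=2))"
```

```text
(no output)
```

View pics/n.png

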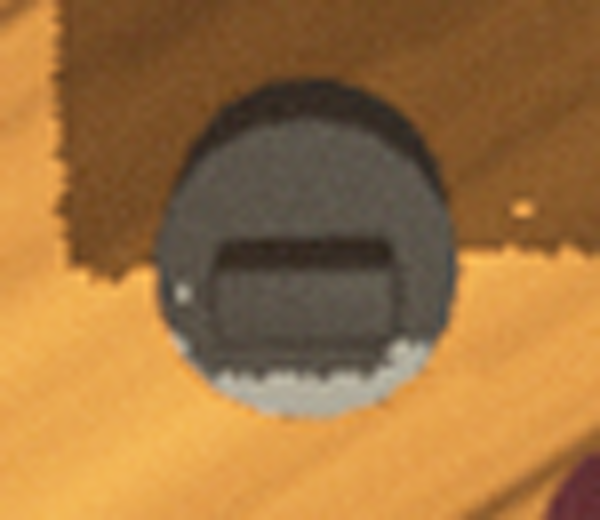

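```bash
python3 - <<'E'
from h import *
c=snap('wrist');o=get_obs();print(o['qpos'].round(1),o['tool_pos'],o['tool_rot'])
print(ray(c,313.4,178.1,.072),ray(c,313.5,173.5,.048))
E
```

```text
[24.1  8.4  9.3 93.7 -1.4 78.2 88.8] [ 0.467488   -0.32854559  0.20206614] [ 1.79963908e+02 -9.11184491e-02  1.45152122e+02]
[ 0.46191765 -0.33100215  0.072     ] [ 0.46166327 -0.33100318  0.048     ]
```

>>> play_rows:
  steps:
    - [[0.003,-0.006,0,0,0,0,0.03],[0,0,0.02,0,0,0.15,0.03],[0,0,0.02,0,0,0.15,0.03],[0,0,0,0,0,0.15,0.03],[0,0,0,0,0,0.15,0.03],[0,0,0,0,0,0.15,0.03],[0,0,0,0,0,0.15,0.03],[0,0,0,0,0,0.15,0.03],[0,0,0,0,0,0.15,0.03],[0,0,0,0,0,0.15,0.03],[0,0,0,0,0,0.15,0.03],[0,0,0,0,0,0.07,0.03]]

```text
time_s: 14.8
tool_pos: [0.4611, -0.3331, 0.163]
tool_rot: [180.0, -0.0, 54.9]
force: [-0.5, 0.4, 0.3]
grip_width: 0.0301
grasp_force: 0.0
```

>>> play_rows:
  steps:
    - [[0,0,0,0,0,0,0.03],[0,0,0,0,0,0,0.03],[0,0,0,0,0,0,0.03]]

```text
time_s: 15.1
tool_pos: [0.4612, -0.3335, 0.163]
tool_rot: [180.0, -0.0, 55.2]
force: [-0.1, -0.2, 0.1]
grip_width: 0.0298
grasp_force: 0.0
```

```bash
python3 t.py; python3 - <<'E'
from h import *
c=snap('wrist','p.png');o=get_obs();print(o['tool_pos'])
for r in silhouettes('wrist','cap')[:6]:
  m=r['pixels'];ys,xs=np.nonzero(m);print(r['p'],np.round(r['extent']),c['frame'][m].mean(0).round(),ray(c,xs.mean(),ys.mean(),.04))
p=np.array([.461,-.332]);print([proj(c,[*p,z]) for z in(.048,.072)])
x,y=proj(c,[*p,.06]).astype(int)
cv2.imwrite('pics/q.png',cv2.resize(c['frame'][y-60:y+50,x-60:x+60,::-1],None,fx=5,fy=5,interpolation=2));print(x-60,y-60)
E
```

```text
15.1 [ 0.4612 -0.3335  0.163 ] [179.99  -0.    55.15] F [-0.1 -0.2  0.1] T [-0.033  0.064  0.021] 0.0298 0.0 eff7 0.011
[ 0.46111824 -0.33358729  0.16293402]
0.7 [294. 235. 316. 268.] [163. 101. 114.] [ 0.39432092 -0.40047409  0.04      ]
0.65 [346. 100. 396. 148.] [200. 132. 146.] [ 0.54819649 -0.31516264  0.04      ]
0.61 [224. 190. 270. 238.] [186.  38.  21.] [ 0.36779537 -0.31933913  0.04      ]
[array([316.2226234 , 181.49148979]), array([316.14438128, 187.1569515 ])]
256 124
```

View pics/q.png

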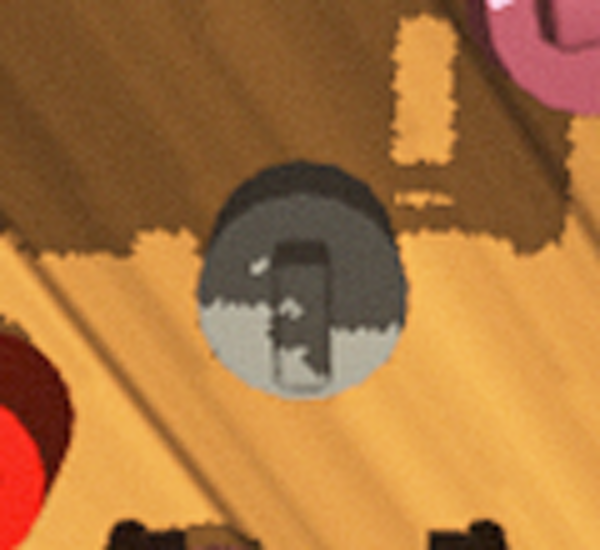

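>>> play_rows:
  steps:
    - [[-0.001,0,0.03,0,0,0,0.03],[0,0,0.03,0,0,0,0.03],[0,0,0.03,0,0,0,0.03],[0,0,0.02,0,0,0,0.03],[0,0,0.01,0,0,0,0.03],[0,0,0.006,0,0,0,0.03],[0,0,0.003,0,0,0,0.03],[0,0,0,0,0,0,0.03]]

```text
time_s: 16.0
tool_pos: [0.4611, -0.3348, 0.0345]
tool_rot: [179.9, -0.0, 55.1]
force: [0.4, 0.2, 0.4]
grip_width: 0.0301
grasp_force: 0.0
```

>>> play_rows:
  steps:
    - [[0,0,0,0,0,0,0.008],[0,0,0,0,0,0,0.008],[0,0,0,0,0,0,0.008],[0,0,0,0,0,0,0.008],[0,0,0,0,0,0,0.008],[0,0,0,0,0,0,0.008]]
  force: 20

```text
time_s: 16.6
tool_pos: [0.4608, -0.3345, 0.0343]
tool_rot: [180.0, -0.0, 55.1]
force: [-0.7, 0.9, 3.3]
grip_width: 0.0113
grasp_force: 20.0
```

```bash
python3 t.py
```

```text
16.6 [ 0.4608 -0.3345  0.0343] [ 1.7997e+02 -1.0000e-02  5.5050e+01] F [-0.7  0.9  3.3] T [ 0.192  0.2   -0.011] 0.0113 19.98404771089554 eff7 0.007
```

>>> play_rows:
  steps:
    - [[0,0,-0.01,0,0,0,0.008],[0,0,-0.02,0,0,0,0.008],[0,0,-0.03,0,0,0,0.008],[0,0,-0.04,0,0,0,0.008],[0,0,-0.04,0,0,0,0.008],[0,0,-0.03,0,0,0,0.008],[0,0,-0.02,0,0,0,0.008],[0,0,0,0,0,0,0.008]]

```text
time_s: 17.4
tool_pos: [0.4621, -0.3359, 0.2277]
tool_rot: [179.6, -0.0, 55.0]
force: [0.7, 0.2, -1.0]
grip_width: 0.0112
grasp_force: 20.0
```

>>> play_rows:
  steps:
    - [[0.0371,-0.0145,0,0,0,0,0.008],[0.0371,-0.0145,0,0,0,0,0.008],[0.0371,-0.0145,0,0,0,0,0.008],[0.0371,-0.0145,0,0,0,0,0.008],[0.0371,-0.0145,0,0,0,0,0.008],[0.0371,-0.0145,0,0,0,0,0.008],[0.0371,-0.0145,0,0,0,0,0.008],[0.0371,-0.0145,0,0,0,0,0.008],[0.0371,-0.0145,0,0,0,0,0.008],[0.0371,-0.0145,0,0,0,0,0.008],[0.0371,-0.0145,0,0,0,0,0.008],[0.0371,-0.0145,0,0,0,0,0.008]]

```text
time_s: 18.6
tool_pos: [0.5723, 0.1313, 0.222]
tool_rot: [-179.9, 0.1, 55.0]
force: [-0.2, -1.0, -1.5]
grip_width: 0.0111
grasp_force: 20.0
```

>>> play_rows:
  steps:
    - [[0,0,0,0,0,0,0.008],[0,0,0,0,0,0,0.008],[0,0,0,0,0,0,0.008],[0,0,0,0,0,0,0.008],[0,0,0,0,0,0,0.008]]

```text
time_s: 19.1
tool_pos: [0.573, 0.1286, 0.2238]
tool_rot: [180.0, 0.0, 54.9]
force: [0.4, 0.9, -0.8]
grip_width: 0.0111
grasp_force: 20.0
```

```bash
python3 t.py; python3 - <<'E'
from h import *
c=snap('wrist','r.png');s=snap('scene')
o=get_obs();print(o['tool_pos'],o['tool_rot'],o['force'],o['grip_width'])
for r in silhouettes('wrist','cap')[:4]:
  print(r['p'],np.round(r['extent']),c['frame'][r['pixels']].mean(0).round())
p=o['tool_pos'];cx=p+[0,0,.048-.0343];print('pred cap top disc centre',proj(c,cx),[proj(c,cx+[-.0245*np.cos(t),-.0245*np.sin(t),0]).round(1) for t in (.96,.96+np.pi/2,.96-np.pi/2)])
A=c['frame'][100:300,220:420,::-1];cv2.imwrite('pics/s.png',cv2.resize(A,(600,600),interpolation=2))
E
```

```text
19.1 [0.573  0.1286 0.2238] [1.7998e+02 1.0000e-02 5.4920e+01] F [ 0.4  0.9 -0.8] T [ 0.013  0.034 -0.045] 0.0111 19.970158338546753 eff7 0.002
[0.57306322 0.1291421  0.22403406] [ 1.79977370e+02 -7.28929985e-03  5.49678295e+01] [ 0.03463747  0.30498991 -2.08905945] 0.01111584887857087
0.95 [281. 177. 351. 264.] [76. 70. 61.]
0.57 [447. 394. 467. 400.] [217. 139. 156.]
pred cap top disc centre [316.58449828 228.03602302] [array([316.6, 259.1]), array([351.5, 228. ]), array([281.7, 228. ])]
```

View pics/s.png

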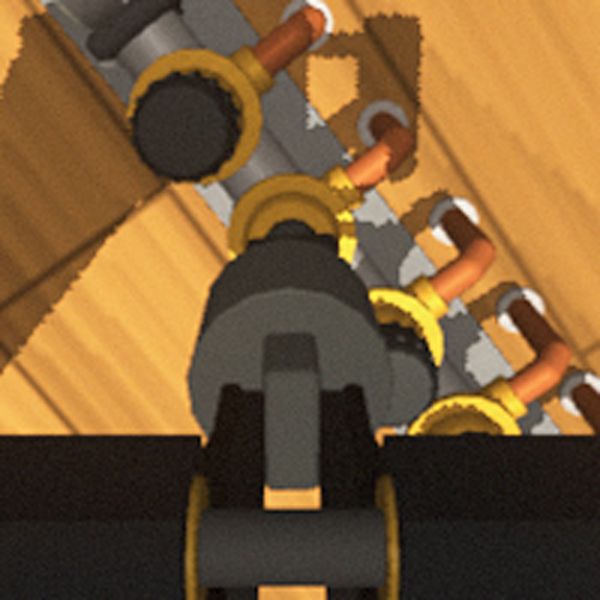

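>>> play_rows:
  steps:
    - [[-0.0003,0,0.02,0,0,0,0.008],[0,0,0.025,0,0,0,0.008],[0,0,0.02,0,0,0,0.008],[0,0,0.012,0,0,0,0.008],[0,0,0.006,0,0,0,0.008],[0,0,0,0,0,0,0.008],[0,0,0,0,0,0,0.008]]

```text
time_s: 19.95
tool_pos: [0.5735, 0.13, 0.1419]
tool_rot: [179.9, -0.1, 55.0]
force: [0.5, 0.9, -0.2]
grip_width: 0.0108
grasp_force: 20.0
```

>>> play_rows:
  steps:
    - [[0,0,0.002,0,0,0,0.008],[0,0,0.001,0,0,0,0.008],[0,0,0.001,0,0,0,0.008],[0,0,0,0,0,0,0.008]]

```text
time_s: 20.35
tool_pos: [0.5728, 0.1298, 0.1369]
tool_rot: [180.0, -0.0, 55.1]
force: [0.2, 0.2, -2.1]
grip_width: 0.011
grasp_force: 20.0
```

```bash
python3 t.py
```

```text
20.35 [0.5728 0.1298 0.1369] [179.99  -0.    55.05] F [ 0.2  0.2 -2.1] T [-0.027  0.001 -0.005] 0.011 19.970203936100006 eff7 -0.001
```

>>> play_rows:
  steps:
    - [[0,0,0.001,0,0,0,0.008],[0,0,0.001,0,0,0,0.008],[0,0,0.001,0,0,0,0.008],[0,0,0.0005,0,0,0,0.008]]

```text
time_s: 20.75
tool_pos: [0.5728, 0.1298, 0.1332]
tool_rot: [-180.0, 0.0, 55.0]
force: [-0.6, 0.2, -1.3]
grip_width: 0.011
grasp_force: 20.0
```

>>> play_rows:
  steps:
    - [[0,0,0.001,0,0,0,0.008],[0,0,0.001,0,0,0,0.008],[0,0,0,0,0,0,0.008]]

```text
time_s: 21.05
tool_pos: [0.5729, 0.1296, 0.1313]
tool_rot: [180.0, 0.0, 55.0]
force: [-0.3, -1.0, -0.5]
grip_width: 0.0113
grasp_force: 20.0
```

```bash
python3 t.py
```

```text
21.05 [0.5729 0.1296 0.1313] [1.7999e+02 1.0000e-02 5.5050e+01] F [-0.3 -1.  -0.5] T [-0.097 -0.034 -0.039] 0.0113 19.966278970241547 eff7 -0.001
```

>>> play_rows:
  steps:
    - [[0,0,0.001,0,0,0,0.008],[0,0,0.001,0,0,0,0.008],[0,0,0.001,0,0,0,0.008],[0,0,0,0,0,0,0.008]]

```text
time_s: 21.45
tool_pos: [0.5728, 0.1296, 0.1282]
tool_rot: [180.0, 0.0, 55.0]
force: [0.9, -0.5, -0.5]
grip_width: 0.011
grasp_force: 20.0
```

>>> play_rows:
  steps:
    - [[0,0,0.001,0,0,0,0.008],[0,0,0.001,0,0,0,0.008],[0,0,0,0,0,0,0.008]]

```text
time_s: 21.75
tool_pos: [0.5727, 0.1297, 0.1262]
tool_rot: [-180.0, 0.0, 55.0]
force: [-0.1, -1.1, -1.8]
grip_width: 0.0111
grasp_force: 20.0
```

```bash
python3 t.py
```

```text
21.75 [0.5727 0.1297 0.1262] [-1.800e+02  2.000e-02  5.505e+01] F [-0.1 -1.1 -1.8] T [-0.259 -0.024  0.053] 0.0111 19.972819089889526 eff7 -0.001
```

Sliding on freely; about 1 mm left.

>>> play_rows:
  steps:
    - [[0,0,0.0005,0,0,0,0.008],[0,0,0.0005,0,0,0,0.008],[0,0,0,0,0,0,0.008]]

```text
time_s: 22.05
tool_pos: [0.5728, 0.1297, 0.1254]
tool_rot: [180.0, 0.0, 55.0]
force: [0.9, 0.3, -0.3]
grip_width: 0.011
grasp_force: 20.0
```

>>> play_rows:
  steps:
    - [[0,0,0.0005,0,0,0,0.008],[0,0,0,0,0,0,0.008]]

```text
time_s: 22.25
tool_pos: [0.573, 0.1297, 0.1254]
tool_rot: [180.0, -0.0, 55.0]
force: [-0.7, -1.1, 3.3]
grip_width: 0.0113
grasp_force: 20.0
```

>>> play_rows:
  steps:
    - [[0,0,0.0005,0,0,0,0.008],[0,0,0,0,0,0,0.008]]

```text
time_s: 22.45
tool_pos: [0.5731, 0.1296, 0.1253]
tool_rot: [180.0, -0.0, 55.0]
force: [-1.1, -2.4, 4.7]
grip_width: 0.0111
grasp_force: 20.0
```

Contact at exactly the flange height (0.1253 expected). Release gently and rise.

>>> play_rows:
  steps:
    - [[0,0,0,0,0,0,0.026],[0,0,0,0,0,0,0.026],[0,0,0,0,0,0,0.026],[0,0,0,0,0,0,0.026],[0,0,-0.01,0,0,0,0.026],[0,0,-0.02,0,0,0,0.026],[0,0,-0.03,0,0,0,0.026],[0,0,-0.03,0,0,0,0.026],[-0.03,0,0,0,0,0,0.026],[0,0,0,0,0,0,0.026]]

```text
time_s: 23.45
tool_pos: [0.5557, 0.1019, 0.2166]
tool_rot: [179.8, -0.0, 54.8]
force: [-0.2, -0.9, 0.2]
grip_width: 0.0263
grasp_force: 0.0
```

>>> play_rows:
  steps:
    - [[0,0,0,0,0,0,0.026],[0,0,0,0,0,0,0.026],[0,0,0,0,0,0,0.026]]

```text
time_s: 23.75
tool_pos: [0.5556, 0.1061, 0.2139]
tool_rot: [-180.0, 0.0, 55.1]
force: [-0.2, -0.1, 0.1]
grip_width: 0.0259
grasp_force: 0.0
```

```bash
python3 t.py; python3 - <<'E'
from h import *
c=snap('wrist','u.png');o=get_obs()
for r in silhouettes('wrist','cap')[:3]:
  m=r['pixels'];ys,xs=np.nonzero(m);print(r['p'],np.round(r['extent'],1),c['frame'][m].mean(0).round(),xs.mean(),ys.mean())
# predicted cap outline at home
t=np.linspace(0,6.28,60);C=[.573,.1297]
P=np.array([proj(c,[C[0]+.0245*np.cos(a),C[1]+.0245*np.sin(a),z]) for z in(.091,.139) for a in t]);print('pred',P.min(0),P.max(0))
P=P+0
P=np.array([proj(c,[C[0]+.0245*np.cos(a),C[1]+.0245*np.sin(a),z]) for z in(.094,.142) for a in t]);print('pred +3mm',P.min(0),P.max(0))
cv2.imwrite('pics/v.png',cv2.resize(c['frame'][100:280,220:420,::-1],None,fx=3,fy=3))
E
```

```text
23.75 [0.5556 0.1061 0.2139] [-1.7996e+02  1.0000e-02  5.5110e+01] F [-0.2 -0.1  0.1] T [-0.021  0.003  0.018] 0.0259 0.0 eff7 -0.002
0.61 [291.4 132.8 343.2 188.6] [88. 81. 71.] 317.24164278892073 162.51384909264564
pred [292.7327399  133.38308543] [343.23390682 187.80223733]
pred +3mm [292.47323578 133.62240439] [343.50466195 188.624365  ]
```

View pics/v.png

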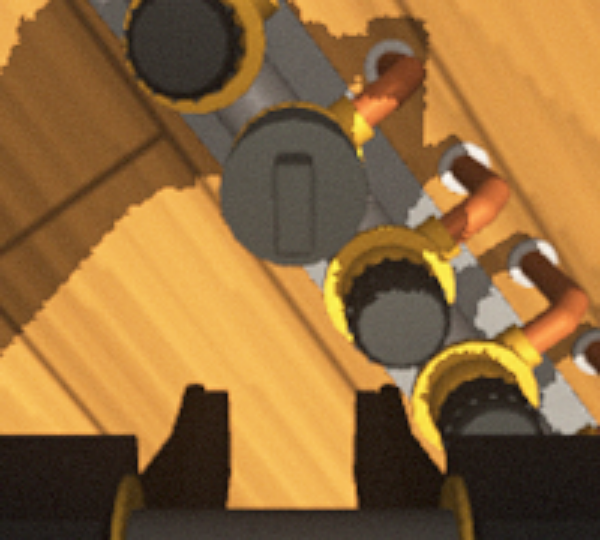

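The picture shows the grey cap sitting straight on the wing valve's flange. Its outline is at px 291–343 × 133–189, which matches the outline predicted for fully home. The neighbouring knobs are clear and the gripper is free, so I'm handing in.

```bash
python3 -c "
from cell import *
print(sign_off())"
```

```text
the job is handed in; nothing more can be done
None
```

I closed the valve to about 0.2 Nm over its running drag (noisy reading, roughly ±0.03), put the grey cap home on the flange with about 5 N, and handed in at about 24 s; the result isn't known to me, and I viewed 12 pictures, over the limit of 10.

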